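# Fit the matching former in the bar bender's bayonet socket and hold it home

## Robot

A 6-joint arm with a two-finger parallel gripper is mounted at the origin on the work surface. World frame = base frame: x ahead of the robot, y to its left, z up, the work surface at z = 0. Lengths are in m, angles in rad, forces in N, time in s.
With the tool pointing down it reaches from about 0.3 to 0.875 m from the base axis. Payload 4.2 kg.
Tool frame: the origin (TCP) lies on the centre line of the jaws, within the pads' length; the fingertips stand 11 mm ahead of it and the grasp point (between the pads) lies 8 mm behind it; z points along the fingers, y is the line along which they close (so a half turn about z gives the same grasp; the last joint's range is limited). The gripper opens to 85 mm and grips with 20 to 120 N. Pads are 22 mm wide; open, the fingers measure 114 mm over their backs; the gripper's body (76 mm by 85 mm) begins 54 mm behind the grasp point. The pads swing forward as they close: fully open they stand 13 mm farther back than shut.
Start: joints at [1.286, 0.32, 1.565, -0, 1.257, -0.02], TCP at [0.15, 0.555, 0.242] pointing down, gripper open.
Joint ranges: [-3.11, 3.11], [-0.84, 2.01], [0.21, 2.61], [-1.34, 4.49], [0.05, 2.63], [-2.56, 2.56]. Speed limits (rad/s): [2.57, 2.57, 3.14, 3.14, 3.14, 3.14].

## Interface

Orientations are given as a unit quaternion [x, y, z, w].
In Python, from plant import bot gives the robot as it stands. The module is installed in compiled form; this text tells all that it offers.
- The arm moves only by the shell command python3 -m creep 'ROWS' [FORCE]. ROWS is JSON, a list of rows, each an object with "claw": the finger opening in mm, from 0 to 85.4; "travel": the shift along the tool's x, y, z in mm, a list of three; "roll": the turn about the tool's z in degrees. A call has 1 to 8 rows; each row is the pose to reach, as a shift and turn from the pose commanded when the call began, along the tool's axes at that moment; what a row does not reach only later rows make up. A row lasts 1/12 s, in which the tool goes at most 41.7 mm and 7.16 degrees, less where a joint would pass 70% of its speed; a pose out of reach is approached as far as the arm can. A call with a gripper value outside its range is refused whole. The fingers move at their own pace and stop on an object; FORCE is the grip in N (left out, the last holds). Time passes only in rows, so rows that repeat a pose let the fingers close. It gives the time, the measured TCP pose, the force, the opening and the grip force at its end, in the units of the state.
- bot.state(): the state, without advancing time (a new reading comes with each control period).
- bot.get_image(name): name is "scene" or "top"; returns a dict with "image" (384x512x3 uint8, blue, green, red), "K" (3x3 intrinsics, pixels), "dist_coeffs" ([k1, k2, p1, p2, k3] as OpenCV has them; the pictures are not rectified), "position" and "rotation" of the camera in the world. Camera axes: x right, y down, z forward; pixel columns grow to the right and rows downward; lengths in m; the calibration is good to about 2 mm. A picture is of the moment at which its call begins. There is no depth.
- bot.hand_in(): hands the job in; it is judged then, once.
The state is a dict: "t": time; "joint_pos": joint angles; "qd": joint speeds; "joint_torque": joint torques, N m; "tool_pos": TCP position; "tool_rot": TCP orientation; "force": force on the tool from outside, world axes, zero at the start; "torque": the same for the moment, N m; "width": finger opening in m; "grip_force": force on a finger pad.
Only numpy, scipy, OpenCV 4.12 (cv2) and the standard library are available. Lean on these libraries where they do the work, as an engineer would, in place of code of your own. Each camera call takes 0.05 s, during which the arm holds its last target. There are 200 camera calls.

## Task

Look which of the two copper U links is lying on the bender's side shelf: it is the pattern, and the round former whose body just fills the inside of its bend is the one to fit. Take that former from the rack, push it straight down into the bender's socket with its lugs through the two slots, and while pressing against the ejector spring turn it a quarter turn clockwise (seen from above) to the stop. Finish still gripping it and pressing it fully home, flange down on the socket, so that I can do up the locking screw; do not let go, and leave the other two formers and both links where they are.

Things in the scene. Friction and masses are not known exactly. Their poses are not given: they have to be found in the camera images.
- socket (a point): Centre of the bender's tool socket on its flat steel rim, 60 mm above the bench; z up. Rim 10 mm thick, bore 23 mm dia., two entry slots 11 mm wide along +x and -x, reaching 18 mm from the centre. Home: flange on the rim, lugs then 5 mm below the rim's underside, free to turn. From the slots it turns only clockwise seen from above, to a stop at 90 degrees. Let go after turning, it springs up 5 mm.
- ejector (a joint): Spring-loaded brass disc in the bottom of the socket: how far it is pressed down (m). 0 free, top 12 mm below the rim: the spigot meets it with the flange 14 mm above the rim. 0.014 with a former home. It pushes up with 6 N at first, 12 N at 0.009 and 15 N at 0.014.
- bender: Bench bar bender: white housing 200 x 190 mm, 60 mm high, fixed to the bench, with a swing arm towards +x. Origin at the bench under the socket's centre, axes as the socket's. The swing arm's roller, 54 mm from the socket's axis, and the backing block rise at most 40 mm above the rim; nothing on it is higher.
- shelf (a point): Centre of the bender's side shelf, a steel plate 170 x 120 mm, 12 mm above the bench, on the +y side of the bender's housing, 153 mm from the socket's axis: the link lying here is the pattern (the other link lies on a plywood board beyond the bender and the rack). It moves and turns with the bender.
- rack: Wooden rack block 80 x 250 mm, 34 mm high, on the bench; origin at the centre of its underside. Three holes 36 mm in diameter in a row along its y, 85 mm apart, each with a former hanging in it by the flange (flange underside 34 mm above the bench), in any order and each turned a little differently.
- slim_former: Steel former: slim round post 24 mm in diameter, z 6 to 40. Origin: centre of the underside of its flange (50 mm round, z 0 to 6). Drive head to grip: z 40 to 74, 24 mm along x, 12 mm thick along y; keep the fingertips above z 40. Below: spigot 20 mm dia. to z -26, tapered over the last 5 mm, two bayonet lugs along +x and -x, span 32 mm, 8 mm wide, z -21 to -15. Half-turn symmetric. 0.33 kg +-15%.
- thick_former: Steel former: thick round post 48 mm in diameter, z 6 to 40. Origin: centre of the underside of its flange (50 mm round, z 0 to 6). Drive head to grip: z 40 to 74, 24 mm along x, 12 mm thick along y; keep the fingertips above z 40. Below: spigot 20 mm dia. to z -26, tapered over the last 5 mm, two bayonet lugs along +x and -x, span 32 mm, 8 mm wide, z -21 to -15. Half-turn symmetric. 0.72 kg +-15%.
- square_former: Steel former: square post 34 x 34 mm (not for this job), z 6 to 40. Origin: centre of the underside of its flange (50 mm round, z 0 to 6). Drive head to grip: z 40 to 74, 24 mm along x, 12 mm thick along y; keep the fingertips above z 40. Below: spigot 20 mm dia. to z -26, tapered over the last 5 mm, two bayonet lugs along +x and -x, span 32 mm, 8 mm wide, z -21 to -15. Half-turn symmetric. 0.52 kg +-15%.
- slim_link: Copper link: flat bar 30 x 6 mm standing on edge (30 mm high), bent into a U. Origin on the axis of the bend at the underside; the bend lies towards -x, the two legs run 80 mm towards +x. Inside of the bend 24 mm across between the legs (radius 12 mm): bent on the slim round former, 24 mm in diameter.
- wide_link: Copper link: flat bar 30 x 6 mm standing on edge (30 mm high), bent into a U. Origin on the axis of the bend at the underside; the bend lies towards -x, the two legs run 80 mm towards +x. Inside of the bend 48 mm across between the legs (radius 24 mm): bent on the thick round former, 48 mm in diameter.
Mind the look-alikes: they are no part of the job. Leave any purple look-alike of the wide_link alone. What is shaped like the slim_former but purple is not meant.

How it is judged:
On the way, in this order (a step that is already met when the one before it is completed fails the run):
1. the former that matches the pattern link is lifted out of the rack (((horizontal distance between slim_link and shelf below 0.1 m and z of slim_former in the frame of rack above 0.064 m and contact force between slim_former and the fingers above 0.5 N) or (horizontal distance between wide_link and shelf below 0.1 m and z of thick_former in the frame of rack above 0.064 m and contact force between thick_former and the fingers above 0.5 N))), for 0.1 s.
2. it is pushed into the socket against the ejector, lugs through the slots, not yet turned (((horizontal distance between slim_link and shelf below 0.1 m and horizontal distance between slim_former and socket below 0.006 m and z of slim_former in the frame of socket between -0.004 and 0.006 m and angle between the x axis of slim_former and the x axis of socket, either way round below 0.45 rad) or (horizontal distance between wide_link and shelf below 0.1 m and horizontal distance between thick_former and socket below 0.006 m and z of thick_former in the frame of socket between -0.004 and 0.006 m and angle between the x axis of thick_former and the x axis of socket, either way round below 0.45 rad))).
At the end, for the whole second after the job is handed in: The former matching the pattern link is in the socket, centred within 6 mm, upright within 5 degrees, turned at least 77 degrees, held by the fingers (over 2 N) with its flange within 2.8 mm of the rim and the ejector 10.8 mm down, at rest; the other things listed within 20 mm of their starts (((horizontal distance between slim_link and shelf below 0.1 m and horizontal distance between slim_former and socket below 0.006 m and z of slim_former in the frame of socket between -0.004 and 0.0028 m and angle between the x axis of slim_former and the x axis of socket, either way round above 1.35 rad and angle between the z axis of slim_former and the z axis of socket, either way round below 0.09 rad and contact force between slim_former and the fingers above 2 N and value of joint ejector above 0.0108 m and linear speed of slim_former below 0.02 m/s and distance of each of thick_former, square_former, slim_link, wide_link from where it was at the start of the episode below 0.02 m) or (horizontal distance between wide_link and shelf below 0.1 m and horizontal distance between thick_former and socket below 0.006 m and z of thick_former in the frame of socket between -0.004 and 0.0028 m and angle between the x axis of thick_former and the x axis of socket, either way round above 1.35 rad and angle between the z axis of thick_former and the z axis of socket, either way round below 0.09 rad and contact force between thick_former and the fingers above 2 N and value of joint ejector above 0.0108 m and linear speed of thick_former below 0.02 m/s and distance of each of slim_former, square_former, slim_link, wide_link from where it was at the start of the episode below 0.02 m))); the arm keeps its last pose, push and grip.
It fails at once if the square former is knocked away (distance of square_former from where it was at the start of the episode above 0.03 m).
It fails at once if the slim link is knocked away (distance of slim_link from where it was at the start of the episode above 0.03 m).
It fails at once if the wide link is knocked away (distance of wide_link from where it was at the start of the episode above 0.03 m).
It fails at once if the wrong round former is taken out of the rack ((horizontal distance between slim_link and shelf below 0.1 m and distance of thick_former from where it was at the start of the episode above 0.03 m) or (horizontal distance between wide_link and shelf below 0.1 m and distance of slim_former from where it was at the start of the episode above 0.03 m)).
It also fails if it takes over 48 s, if anything falls off the work surface, if the arm or the gripper's body presses on something with over 40 N, if the wrist force passes 120 N, or if a joint passes its speed limit or range.

## Working session

There is one attempt and no reset: what is moved stays moved. The work goes in short steps, Python scripts to look and compute and a shell command to move; the robot and the scene stay as the last step left them, time stands still between calls to the robot, and variables do not carry over. Pictures are saved under pics/ and viewed, at most 10 in all, crops included, and the job is handed in when it is done.

```bash
mkdir -p pics; python3 - <<'E'
from plant import bot
import cv2,pickle
for n in("scene","top"):
    d=bot.get_image(n); cv2.imwrite(f"pics/{n}0.png",d["image"]); pickle.dump(d,open(n+"0.pkl","wb"))
    print(n,d["K"],d["dist_coeffs"],d["position"],d["rotation"])
print(bot.state())
E
```

```text
scene [[359.53095045   0.         255.39818469]
 [  0.         359.53095045 191.66706733]
 [  0.           0.           1.        ]] [-0.08158286  0.          0.          0.          0.        ] [1.10021592 0.11063711 0.74321438] [ 0.61240592  0.71622959 -0.25486276 -0.21683895]
top [[381.21692025   0.         251.27403718]
 [  0.         381.21692025 196.28511887]
 [  0.           0.           1.        ]] [-0.05408013  0.          0.          0.          0.        ] [0.35246493 0.01599036 1.03250162] [ 0.70462013 -0.7026799   0.07469773 -0.06458854]
{'t': 0.1, 'joint_pos': array([ 1.28600231e+00,  3.20193348e-01,  1.56553486e+00,  1.39982813e-05,
        1.25740545e+00, -1.99774136e-02]), 'qd': array([-0.00053679, -0.0018058 , -0.00191132,  0.00097223, -0.00116307,
       -0.00238823]), 'joint_torque': array([ 1.06657164e-03, -4.16405690e+01, -2.34703982e+01, -2.64402507e-05,
        4.95364147e-03, -3.69335794e-05]), 'tool_pos': array([0.15036526, 0.55457254, 0.24159482]), 'tool_rot': array([ 1.32023850e-01,  9.91246240e-01, -7.60561168e-04, -1.23538796e-04]), 'force': array([-0.03007473,  0.05274208, -0.71804965]), 'torque': array([-0.01748083,  0.05443998, -0.0387476 ]), 'grip_force': 0.0, 'width': 0.08563259190412563}
```

View pics/top0.png

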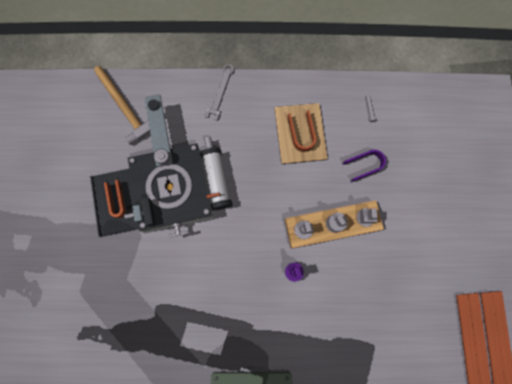

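View pics/scene0.png

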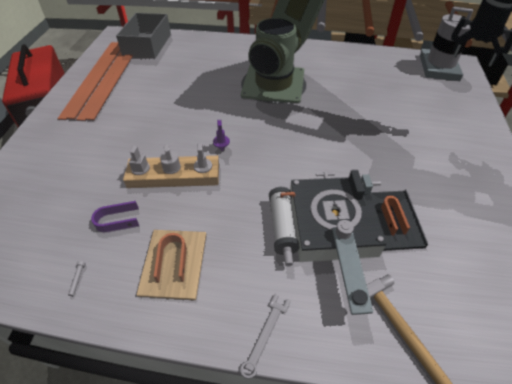

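The link on the shelf, top view (115,198), is clearly the narrow one. The wide link is on the board at (303,132). The rack formers are at top (304,230), (338,222) and (370,215), so I'll zoom in on the rack and socket.

```bash
python3 - <<'E'
import cv2,numpy as np
t=cv2.imread("pics/top0.png");s=cv2.imread("pics/scene0.png")
a=cv2.resize(t[195:255,275:395],(800,400),interpolation=3)   # 6.667x
b=cv2.resize(s[135:195,115:235],(400,200),interpolation=3)
c=cv2.resize(t[130:250,85:245],(400,200*3//2),interpolation=3)[:200]
c=cv2.resize(t[140:220,85:245],(400,200),interpolation=3)
cv2.imwrite("pics/z1.png",np.vstack([a,np.hstack([b,c])]))
E
```

```text
(no output)
```

View pics/z1.png

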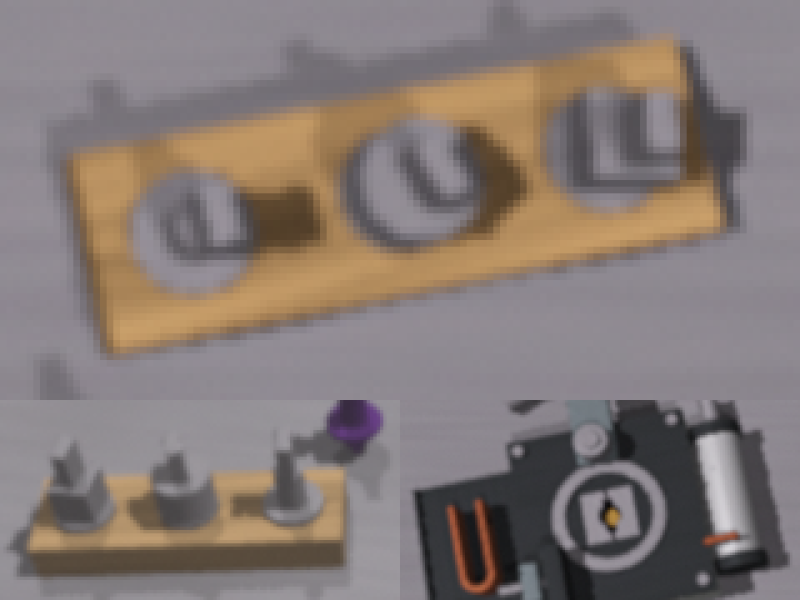

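```bash
cat > h.py <<'E'
import cv2,numpy as np,pickle
from scipy.spatial.transform import Rotation as R
def cam(n): return pickle.load(open(n+".pkl","rb"))
def toz(d,px,z):
    u=cv2.undistortPoints(np.array(px,float).reshape(-1,1,2),np.array(d["K"]),np.array(d["dist_coeffs"])).reshape(-1,2)
    r=np.c_[u,np.ones(len(u))]@R.from_quat(d["rotation"]).as_matrix().T
    return d["position"]+r*((z-d["position"][2])/r[:,2])[:,None]
def proj(d,P):
    M=R.from_quat(d["rotation"]).as_matrix().T
    return cv2.projectPoints(np.array(P,float).reshape(-1,3),cv2.Rodrigues(M)[0],-M@d["position"],np.array(d["K"]),np.array(d["dist_coeffs"]))[0].reshape(-1,2)
E
python3 - <<'E'
from h import *
t=cam("top0");s=cam("scene0")
f=lambda p:np.array([275,195])+(np.array(p)+.5)/6.6667-.5
g=lambda p:np.array([85,140])+(np.array(p)-[400,400]+.5)/2.5-.5
h=lambda p:np.array([115,135])+(np.array(p)-[0,400]+.5)/3.333-.5
print("flange",toz(t,f((193,232)),.04),toz(s,h((293,500)),.04))
c=toz(t,[f(p) for p in((72,157),(112,352),(725,232),(680,40))],.034)
print("rack corners",c[:,:2],c.mean(0))
v=c[3]-c[0]+c[2]-c[1];print("rack long-axis yaw",np.degrees(np.arctan2(v[1],v[0])))
print("socket",toz(t,g((609,516)),.06),toz(s,(336.5,210.5),.06))
b=toz(t,[g(p) for p in((517,452),(671,419),(703,579))],.06)
print(b); 
for i,j in((1,0),(1,2)):
    v=b[i]-b[j];print(np.degrees(np.arctan2(v[1],v[0])),np.linalg.norm(v))
print("head",toz(t,[f((197,183)),f((240,245)),f((218,212))],.108), toz(s,[h((282,435))],.108))
E
```

```text
flange [[ 0.46310687 -0.13510718  0.04      ]] [[ 0.46534295 -0.13462903  0.04      ]]
rack corners [[ 0.49354798 -0.08854577]
 [ 0.41658237 -0.10306008]
 [ 0.46390978 -0.34929132]
 [ 0.54173992 -0.33587232]] [ 0.47894501 -0.21919237  0.034     ]
rack long-axis yaw -79.04682843766606
socket [[0.57314035 0.21911373 0.06      ]] [[0.5788915  0.22087465 0.06      ]]
[[0.6424465  0.32029517 0.06      ]
 [0.67963153 0.15767141 0.06      ]
 [0.50691802 0.11913322 0.06      ]]
-77.1203515835398 0.16682090271273275
12.578561283065843 0.17696086899773636
head [[ 0.47358226 -0.12667215  0.108     ]
 [ 0.45078246 -0.14190345  0.108     ]
 [ 0.46289607 -0.13413703  0.108     ]] [[ 0.46138967 -0.13636244  0.108     ]]
```

```bash
cat > ov.py <<'E'
from h import *
def boxpts(c,yaw,z0,z1,hx=.012,hy=.006):
    k,w=np.cos(yaw),np.sin(yaw);q=[]
    for z in(z0,z1): q+=[[c[0]+a*k-b*w,c[1]+a*w+b*k,z] for a,b in((hx,hy),(-hx,hy),(-hx,-hy),(hx,-hy))]
    return q
def circ(c,r,z): 
    a=np.linspace(0,2*np.pi,60);return np.c_[c[0]+r*np.cos(a),c[1]+r*np.sin(a),0*a+z]
def crop(d,x,y,w,h,S): return cv2.resize(d["image"][y:y+h,x:x+w],(w*S,h*S),interpolation=3)
def line(im,d,P,x,y,S,col,closed=True):
    p=(proj(d,P)+.5-[x,y])*S-.5
    cv2.polylines(im,[np.round(p*8).astype(int).reshape(-1,1,2)],closed,col,1,cv2.LINE_AA,3)
E
python3 - <<'E'
from ov import *
t=cam("top0");s=cam("scene0");rows=[]
for c,y in(((.4635,-.1345),11),((.4635,-.1345),20),((.4635,-.1345),30)):
    col=[]
    for d,x,yy in((t,290,215),(s,188,140)):
        im=crop(d,x,yy,30,30,8)
        b=boxpts(c,np.radians(y),.074,.108)
        if y!=999: line(im,d,b[4:],x,yy,8,(0,0,255)); line(im,d,circ(c,.025,.04),x,yy,8,(0,255,0))
        col.append(im)
    rows.append(np.vstack(col))
raw=np.vstack([crop(t,290,215,30,30,8)[:, :80*1+160][:,:],crop(s,188,140,30,30,8)])
A=np.hstack(rows)[:, :720]
cv2.imwrite("pics/ov1.png",A)
B=np.zeros((480,800,3),np.uint8)
for i,(d,x,yy) in enumerate(((t,142,160),(s,309,185))):
    im=crop(d,x,yy,50,60 if 0 else 50,8);c=(.575,.2195);yw=np.radians(12.7)
    line(im,d,circ(c,.0115,.06),x,yy,8,(0,0,255));line(im,d,boxpts(c,yw,.06,.06,.018,.0055)[:4],x,yy,8,(0,255,0))
    B[:400,i*400:i*400+400]=im
cv2.imwrite("pics/ov2.png",B[:400])
E
```

```text
(no output)
```

View pics/ov1.png

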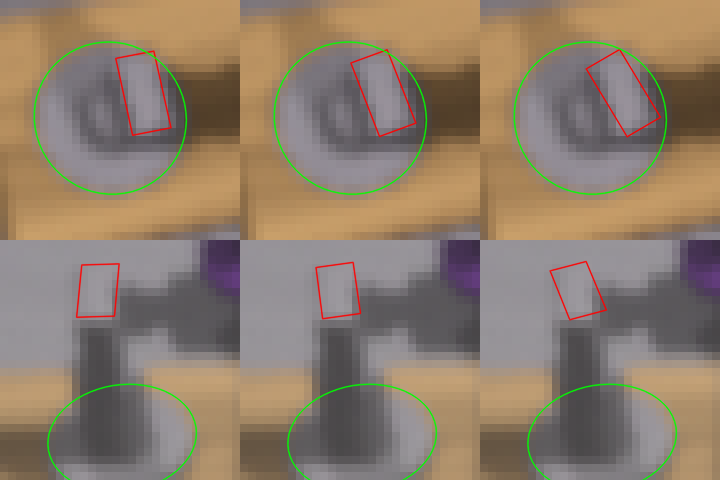

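View pics/ov2.png

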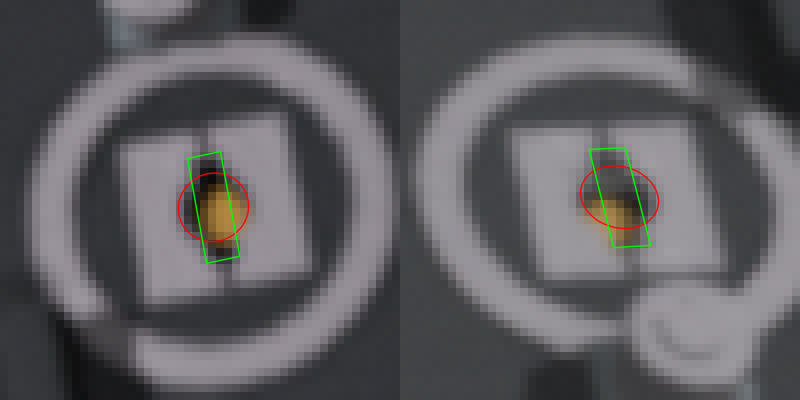

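Slim former at about (0.463,-0.1345), yaw ≈ 11°. The socket is at (0.575,0.2187), yaw 12.7° (rim plate centre at top px ≈ (168.5,185.5)). Now I'll go above the former.

```bash
cat > go.py <<'E'
import sys,numpy as np
from plant import bot
from scipy.spatial.transform import Rotation as R
def rep(x,y,z,a):
    s=bot.state();M=R.from_quat(s["tool_rot"]);al=np.degrees(np.arctan2(*M.as_matrix()[[1,0],0]))
    print("t",round(s["t"],2),"pos",s["tool_pos"].round(4),"alpha",round(al,1),"tilt",np.degrees(np.arccos(-M.as_matrix()[2,2])).round(2),"F",s["force"].round(1),"T",s["torque"].round(2),"w",round(s["width"]*1e3,1),"grip",round(s["grip_force"],1))
    print("travel mm",(M.inv().apply(np.array([x,y,z])-s["tool_pos"])*1e3).round(1),"roll",round(-((a-al+180)%360-180),1))
rep(*map(float,sys.argv[1:]))
E
R='{"claw":50,"travel":[-483,-583,60],"roll":-26.2}'
python3 -m creep '[{"claw":50,"travel":[-483,-583,60],"roll":-26.2},{"claw":50,"travel":[-483,-583,60],"roll":-26.2},{"claw":50,"travel":[-483,-583,60],"roll":-26.2},{"claw":50,"travel":[-483,-583,60],"roll":-26.2},{"claw":50,"travel":[-483,-583,60],"roll":-26.2},{"claw":50,"travel":[-483,-583,60],"roll":-26.2},{"claw":50,"travel":[-483,-583,60],"roll":-26.2},{"claw":50,"travel":[-483,-583,60],"roll":-26.2}]' 60
python3 go.py .463 -.1345 .15 191
```

```text
t: 0.77
tool_pos: [0.2878, 0.2514, 0.2157]
tool_rot: [-0.097, 0.995, -0.0, 0.0]
force: [0.4, -0.1, -0.9]
width: 0.0501
grip_force: 0.0
t 0.77 pos [0.2878 0.2514 0.2157] alpha -168.9 tilt 0.01 F [ 0.4 -0.1 -0.9] T [ 0.03 -0.07  0.07] w 50.1 grip 0.0
travel mm [ -97.8 -412.4   65.8] roll 0.1
```

```bash
python3 -m creep '[{"claw":50,"travel":[-98,-412,40]},{"claw":50,"travel":[-98,-412,40]},{"claw":50,"travel":[-98,-412,40]},{"claw":50,"travel":[-98,-412,40]},{"claw":50,"travel":[-98,-412,40]},{"claw":50,"travel":[-98,-412,40]},{"claw":50,"travel":[-98,-412,40]},{"claw":50,"travel":[-98,-412,40]}]' >/dev/null
python3 go.py .463 -.1345 .15 191
```

```text
t 0.77 pos [0.2878 0.2514 0.2157] alpha -168.9 tilt 0.01 F [ 0.4 -0.1 -0.9] T [ 0.03 -0.07  0.07] w 50.1 grip 0.0
travel mm [ -97.8 -412.4   65.8] roll 0.1invalid input at $[0]: expected keys claw, travel, roll
```

```bash
python3 -m creep '[{"claw":50,"travel":[-98,-412,40],"roll":0},{"claw":50,"travel":[-98,-412,40],"roll":0},{"claw":50,"travel":[-98,-412,40],"roll":0},{"claw":50,"travel":[-98,-412,40],"roll":0},{"claw":50,"travel":[-98,-412,40],"roll":0},{"claw":50,"travel":[-98,-412,40],"roll":0},{"claw":50,"travel":[-98,-412,40],"roll":0},{"claw":50,"travel":[-98,-412,40],"roll":0}]' >/dev/null
python3 go.py .463 -.1345 .15 191
```

```text
t 1.43 pos [ 0.425  -0.051   0.1844] alpha -169.0 tilt 0.02 F [0.5 0.6 0.4] T [ 0.04  0.   -0.01] w 50.0 grip 0.0
travel mm [-21.4 -89.2  34.4] roll -0.0
```

```bash
python3 -m creep '[{"claw":40,"travel":[-21,-85,34],"roll":0},{"claw":40,"travel":[-21,-85,34],"roll":0},{"claw":40,"travel":[-21,-85,34],"roll":0},{"claw":40,"travel":[-21,-85,34],"roll":0},{"claw":40,"travel":[-21,-85,34],"roll":0},{"claw":40,"travel":[-21,-85,34],"roll":0}]' >/dev/null
python3 go.py .463 -.1345 .088 191
python3 - <<'E'
from plant import bot
from ov import *
o=[]
for n,x,y in(("top",280,205),("scene",175,115)):
    d=bot.get_image(n);pickle.dump(d,open(n+"1.pkl","wb"))
    o.append(crop(d,x,y,50,60,8))
cv2.imwrite("pics/g1.png",np.hstack(o))
E
```

```text
t 1.93 pos [ 0.4612 -0.1272  0.1508] alpha -168.9 tilt 0.05 F [-0.3 -0.6 -0.2] T [-0.03 -0.01 -0.01] w 40.1 grip 0.0
travel mm [-0.4 -7.6 62.8] roll 0.1
```

View pics/g1.png

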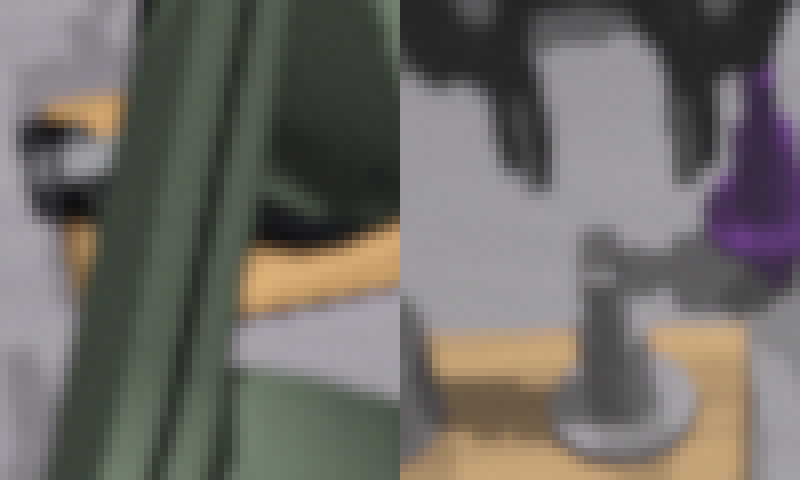

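The scene crop shows fingers centred at x≈617 and the head at ≈600, which fits the 7.6 mm still to go. I'll correct, descend and close.

```bash
python3 -m creep '[{"claw":40,"travel":[0,-7.5,5],"roll":0},{"claw":40,"travel":[0,-7.5,30],"roll":0},{"claw":40,"travel":[0,-7.5,62],"roll":0},{"claw":40,"travel":[0,-7.5,62],"roll":0},{"claw":40,"travel":[0,-7.5,62],"roll":0}]' >/dev/null
python3 go.py .463 -.1345 .088 191
python3 -m creep '[{"claw":4,"travel":[0,0,0],"roll":0},{"claw":4,"travel":[0,0,0],"roll":0},{"claw":4,"travel":[0,0,0],"roll":0},{"claw":4,"travel":[0,0,0],"roll":0},{"claw":4,"travel":[0,0,0],"roll":0},{"claw":4,"travel":[0,0,0],"roll":0}]' 110 >/dev/null
python3 go.py .463 -.1345 .088 191
```

```text
t 2.45 pos [ 0.4622 -0.135   0.088 ] alpha -168.9 tilt 0.2 F [ 0.3 -0.7  0.3] T [-0.05 -0.01 -0.02] w 40.5 grip 0.0
travel mm [-0.9  0.4  0. ] roll 0.1
t 2.95 pos [ 0.4645 -0.1359  0.0906] alpha -169.0 tilt 0.22 F [ 0.3 -0.2  7. ] T [0.11 0.13 0.01] w 10.1 grip 107.7
travel mm [1.2 1.7 2.5] roll 0.0
```

```bash
python3 -m creep '[{"claw":26,"travel":[0,0,0],"roll":0},{"claw":26,"travel":[0,0,-4],"roll":0},{"claw":26,"travel":[0,0,-4],"roll":0},{"claw":26,"travel":[0,0,-4],"roll":0}]' 70 >/dev/null
python3 go.py .463 -.1345 .092 191
python3 -m creep '[{"claw":8,"travel":[0,0,0],"roll":0},{"claw":8,"travel":[0,0,0],"roll":0},{"claw":8,"travel":[0,0,0],"roll":0},{"claw":8,"travel":[0,0,0],"roll":0}]' 70 >/dev/null
python3 go.py .463 -.1345 .092 191
```

```text
t 3.28 pos [ 0.4634 -0.1356  0.0931] alpha -169.0 tilt 0.04 F [ 0.5 -0.4  0.2] T [-0.02  0.01 -0.02] w 25.8 grip 0.0
travel mm [0.2 1.2 1.1] roll 0.0
t 3.62 pos [ 0.4633 -0.1358  0.0928] alpha -169.0 tilt 0.02 F [-1.1 -1.2  2.9] T [-0.17  0.1   0.01] w 10.9 grip 68.5
travel mm [0.  1.3 0.8] roll 0.0
```

```bash
python3 -m creep '[{"claw":6,"travel":[0,0,-15],"roll":0},{"claw":6,"travel":[0,0,-40],"roll":0},{"claw":6,"travel":[0,0,-80],"roll":0},{"claw":6,"travel":[0,0,-115],"roll":0},{"claw":6,"travel":[0,0,-115],"roll":0},{"claw":6,"travel":[0,0,-115],"roll":0},{"claw":6,"travel":[0,0,-115],"roll":0}]' 90 >/dev/null
python3 go.py .575 .2187 .208 192.7
python3 - <<'E'
from plant import bot
from ov import *
d=bot.get_image("scene");pickle.dump(d,open("scene2.pkl","wb"))
p=proj(d,[[.463,-.135,.15]])[0].astype(int);x,y=p-[35,30];print(x,y)
cv2.imwrite("pics/g2.png",crop(d,x,y,70,60,10))
E
```

```text
t 4.2 pos [ 0.462  -0.1351  0.2062] alpha -169.0 tilt 0.2 F [ 0.5 -0.1 -3.5] T [-0.04  0.02 -0.05] w 10.8 grip 88.5
travel mm [-178.6  325.6   -1.7] roll -1.7
162 103
```

View pics/g2.png

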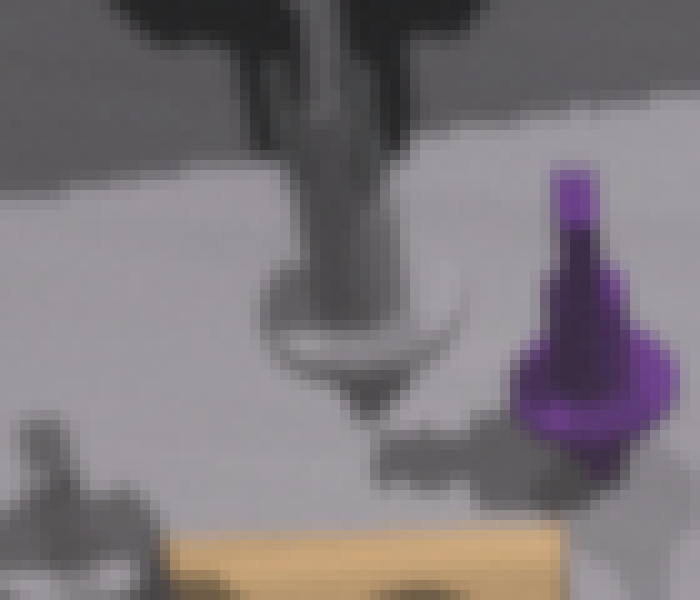

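```bash
python3 -m creep '[{"claw":6,"travel":[-178.6,325.6,0],"roll":-1.7},{"claw":6,"travel":[-178.6,325.6,0],"roll":-1.7},{"claw":6,"travel":[-178.6,325.6,0],"roll":-1.7},{"claw":6,"travel":[-178.6,325.6,0],"roll":-1.7},{"claw":6,"travel":[-178.6,325.6,0],"roll":-1.7},{"claw":6,"travel":[-178.6,325.6,0],"roll":-1.7},{"claw":6,"travel":[-178.6,325.6,0],"roll":-1.7},{"claw":6,"travel":[-178.6,325.6,0],"roll":-1.7}]' 90 >/dev/null
python3 -m creep '[{"claw":6,"travel":[-16,28,0],"roll":0},{"claw":6,"travel":[-16,28,0],"roll":0},{"claw":6,"travel":[-16,28,0],"roll":0}]' >/dev/null
python3 go.py .575 .2187 .17 192.7
```

```text
t 5.17 pos [0.5731 0.2141 0.2045] alpha -167.1 tilt 0.33 F [-0.8 -0.5 -3.9] T [-0.02  0.05  0.03] w 10.4 grip 89.1
travel mm [-3.1  4.1 34.4] roll 0.2
```

```bash
python3 -m creep '[{"claw":6,"travel":[-3,4,10],"roll":0},{"claw":6,"travel":[-3,4,30],"roll":0},{"claw":6,"travel":[-3,4,49],"roll":0},{"claw":6,"travel":[-3,4,49],"roll":0},{"claw":6,"travel":[-3,4,49],"roll":0},{"claw":6,"travel":[-3,4,49],"roll":0}]' 100 >/dev/null
python3 go.py .575 .2187 .155 192.7
python3 - <<'E'
from plant import bot
from ov import *
o=[];st=bot.state();c=st["tool_pos"];zf=c[2]-.0588;print(c,zf)
for n in("top","scene"):
    d=bot.get_image(n);pickle.dump(d,open(n+"3.pkl","wb"))
    x,y=proj(d,[[c[0],c[1],zf]])[0].astype(int)-[25,30];im=crop(d,x,y,50,60,8)
    raw=im.copy()
    line(im,d,circ(c,.025,zf),x,y,8,(0,0,255));line(im,d,circ(c,.025,zf+.006),x,y,8,(0,255,0))
    line(im,d,circ(c,.010,zf-.021),x,y,8,(255,0,0))
    o.append(im)
cv2.imwrite("pics/g3.png",np.hstack(o))
E
```

```text
t 5.67 pos [0.5765 0.2166 0.1591] alpha -167.3 tilt 0.03 F [-0.2  0.9 -2.6] T [-0.02 -0.07  0.  ] w 10.3 grip 98.9
travel mm [1.  2.4 4.1] roll -0.0
[0.5764733  0.21661353 0.15906281] 0.10026280747552979
```

View pics/g3.png

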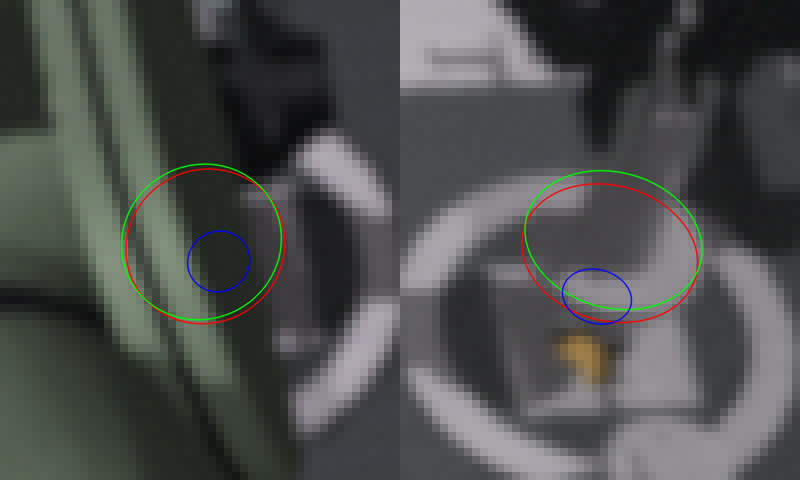

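The overlay ellipse sits on the real flange in the scene view, so the former is centred on the TCP axis. I'll correct laterally and lower it to just above the rim.

```bash
python3 -m creep '[{"claw":6,"travel":[1,2.4,2],"roll":0},{"claw":6,"travel":[1,2.4,4],"roll":0},{"claw":6,"travel":[1,2.4,4],"roll":0},{"claw":6,"travel":[1,2.4,4],"roll":0},{"claw":6,"travel":[1,2.4,4],"roll":0}]' >/dev/null
python3 go.py .575 .2187 .147 192.7
```

```text
t 6.18 pos [0.5746 0.2195 0.1548] alpha -167.3 tilt 0.01 F [-0.2 -0.2 -3.4] T [-0.02  0.02 -0.02] w 10.0 grip 99.0
travel mm [-0.2 -0.9  7.8] roll 0.0
```

```bash
python3 -m creep '[{"claw":6,"travel":[0,-0.8,4],"roll":0},{"claw":6,"travel":[0,-0.8,8],"roll":0},{"claw":6,"travel":[0,-0.8,11],"roll":0},{"claw":6,"travel":[0,-0.8,13],"roll":0},{"claw":6,"travel":[0,-0.8,13],"roll":0},{"claw":6,"travel":[0,-0.8,13],"roll":0}]' 110 >/dev/null
python3 go.py .575 .2187 .147 192.7
python3 -m creep '[{"claw":6,"travel":[0,0,2],"roll":0},{"claw":6,"travel":[0,0,4],"roll":0},{"claw":6,"travel":[0,0,6],"roll":0},{"claw":6,"travel":[0,0,6],"roll":0},{"claw":6,"travel":[0,0,6],"roll":0}]'>/dev/null
python3 go.py .575 .2187 .119 192.7
```

```text
t 6.68 pos [0.5747 0.2186 0.1415] alpha -167.3 tilt 0.02 F [ 0.3 -0.4 -2.5] T [-0.04 -0.03  0.05] w 10.2 grip 108.3
travel mm [-0.3  0.  -5.5] roll 0.0
t 7.1 pos [0.5747 0.2186 0.1355] alpha -167.3 tilt 0.02 F [ 0.4 -0.2 -3.9] T [-0.02  0.01 -0.01] w 10.2 grip 108.3
travel mm [-0.3  0.  16.5] roll 0.0
```

Lugs are in the slots with no contact force. Next is pressing home.

```bash
python3 -m creep '[{"claw":6,"travel":[0,0,3],"roll":0},{"claw":6,"travel":[0,0,6],"roll":0},{"claw":6,"travel":[0,0,9],"roll":0},{"claw":6,"travel":[0,0,12],"roll":0},{"claw":6,"travel":[0,0,14],"roll":0},{"claw":6,"travel":[0,0,14],"roll":0},{"claw":6,"travel":[0,0,14],"roll":0}]' 115 >/dev/null
python3 go.py .575 .2187 .1188 192.7
python3 -m creep '[{"claw":6,"travel":[0,0,2],"roll":0},{"claw":6,"travel":[0,0,3.5],"roll":0},{"claw":6,"travel":[0,0,3.5],"roll":0},{"claw":6,"travel":[0,0,3.5],"roll":0}]'>/dev/null
python3 go.py .575 .2187 .1188 192.7
```

```text
t 7.68 pos [0.5755 0.2189 0.1235] alpha -167.3 tilt 0.15 F [-2.3 -1.2  8.4] T [-0.16  0.5   0.01] w 10.1 grip 113.9
travel mm [ 0.5 -0.1  4.7] roll 0.0
t 8.02 pos [0.5755 0.2189 0.1205] alpha -167.3 tilt 0.16 F [-2.3 -1.7 10.8] T [-0.2   0.55 -0.02] w 9.7 grip 114.2
travel mm [ 0.5 -0.1  1.7] roll 0.0
```

```bash
python3 -m creep '[{"claw":6,"travel":[0,0,1.5],"roll":0},{"claw":6,"travel":[0,0,3],"roll":0},{"claw":6,"travel":[0,0,3],"roll":0},{"claw":6,"travel":[0,0,3],"roll":0}]' 120 >/dev/null
python3 go.py .575 .2187 .1188 192.7
```

```text
t 8.35 pos [0.5756 0.2189 0.1189] alpha -167.3 tilt 0.21 F [-3.7 -2.6 15.6] T [-0.32  0.94  0.03] w 10.3 grip 118.1
travel mm [ 0.6 -0.1  0.1] roll 0.0
```

It's home: 19 N of push and the height matches. I'll turn clockwise now.

```bash
python3 -m creep '[{"claw":6,"travel":[0,0,0.5],"roll":5},{"claw":6,"travel":[0,0,0.5],"roll":11},{"claw":6,"travel":[0,0,0.5],"roll":17},{"claw":6,"travel":[0,0,0.5],"roll":23},{"claw":6,"travel":[0,0,0.5],"roll":29},{"claw":6,"travel":[0,0,0.5],"roll":35},{"claw":6,"travel":[0,0,0.5],"roll":40},{"claw":6,"travel":[0,0,0.5],"roll":40}]' 120 >/dev/null
python3 go.py .575 .2187 .1188 102.7
python3 -m creep '[{"claw":6,"travel":[0,0,0],"roll":6},{"claw":6,"travel":[0,0,0],"roll":12},{"claw":6,"travel":[0,0,0],"roll":18},{"claw":6,"travel":[0,0,0],"roll":24},{"claw":6,"travel":[0,0,0],"roll":30},{"claw":6,"travel":[0,0,0],"roll":36},{"claw":6,"travel":[0,0,0],"roll":42},{"claw":6,"travel":[0,0,0],"roll":42}]' 120 >/dev/null
python3 go.py .575 .2187 .1188 102.7
```

```text
t 9.02 pos [0.5765 0.2193 0.1189] alpha 152.6 tilt 0.36 F [-2.6 -1.5 16.9] T [-0.23  0.7  -0.04] w 9.6 grip 118.3
travel mm [ 1.  -1.2  0.1] roll 49.9
t 9.68 pos [0.5767 0.2195 0.1189] alpha 110.5 tilt 0.4 F [-2.3 -0.4 17. ] T [-0.15  0.61 -0.01] w 10.0 grip 118.2
travel mm [-0.2 -1.9  0.1] roll 7.8
```

```bash
python3 -m creep '[{"claw":6,"travel":[0,0,0],"roll":4},{"claw":6,"travel":[0,0,0],"roll":8},{"claw":6,"travel":[0,0,0],"roll":10},{"claw":6,"travel":[0,0,0],"roll":10},{"claw":6,"travel":[0,0,0],"roll":10},{"claw":6,"travel":[0,0,0],"roll":10}]' 120 >/dev/null
python3 go.py .575 .2187 .1188 102.7
python3 - <<'E'
from plant import bot
from ov import *
d=bot.get_image("scene");x,y=proj(d,[[.575,.219,.07]])[0].astype(int)-[35,35]
cv2.imwrite("pics/g4.png",crop(d,x,y,70,55,10))
E
```

```text
t 10.18 pos [0.5753 0.2196 0.1189] alpha 100.8 tilt 0.24 F [-6.9 -0.6 19.7] T [-0.05  1.21  0.36] w 10.1 grip 118.6
travel mm [-0.8 -0.5  0.1] roll -1.9
```

View pics/g4.png

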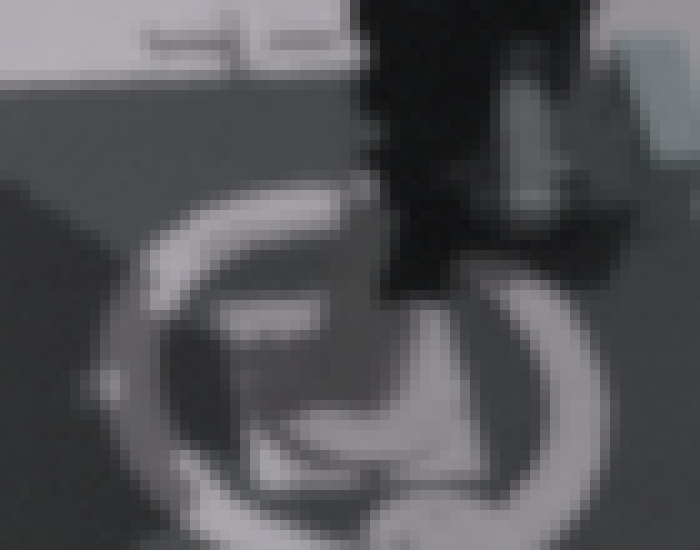

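The flange is seated on the rim plate (crop ≈ (370,440)), and the torque step shows the stop was reached. I'll settle briefly and hand in.

```bash
python3 -m creep '[{"claw":6,"travel":[0,0,1],"roll":0},{"claw":6,"travel":[0,0,1],"roll":0},{"claw":6,"travel":[0,0,1],"roll":0},{"claw":6,"travel":[0,0,1],"roll":0}]' 120 >/dev/null
python3 go.py .575 .2187 .1188 102.7
python3 -c "
from plant import bot
print(bot.hand_in())"
```

```text
t 10.57 pos [0.5753 0.2196 0.1189] alpha 100.8 tilt 0.27 F [-7.4 -0.8 24.6] T [-0.21  1.53  0.37] w 10.2 grip 119.5
travel mm [-0.9 -0.5  0.1] roll -1.9
the job is handed in; nothing more can be done
None
```

The pattern on the shelf was the slim link, so I fitted the slim former: it is home in the socket, turned clockwise to the stop, still gripped and pressed down. I handed the job in at about 10.6 s, but no verdict came back.

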